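# Slide the full beaker home under the dosing nozzle

## Task

The full glass beaker waits at the outer ring mark of the dosing stand. Without lifting or tipping it, slide it along the metal plate to the filling place below the nozzle, gently in between the two sprung rollers of the locator fork and fully home against the fork's two rubber posts, so that the rollers have closed behind it; then let go and leave everything else as it stands.

Things in the scene. Friction and masses are not known exactly. Their poses are not given: they have to be found in the camera images.
- beaker: Full glass beaker, 139 mm high, outer radius 48 mm low down, 51 at the rim, 0.3 to 0.6 kg, friction about 0.6. Origin: centre of its underside. It slides if pushed within 40 mm of its foot; pushed higher it tips. A hand pointing straight down meets the rim: lean it back 35 to 45 degrees. Two fingertips 50 mm apart cradle it steadily. It starts within 35 mm of wait_mark, yaw at random.
- dispenser: Dosing stand, does not move. Origin: centre of its metal plate's underside; x away from the robot, y left, along the plate. Plate 200 x 380 mm, top at z = 20 mm. The lane is x = 0; the beaker is pushed along it towards -y. White pump tower behind the filling place: x = 125 to 191, y = -138 to -22, up to z = 244 mm; its head, 56 mm wide, reaches over the filling place at z = 208 to 244.
- wait_mark (a point): Centre of the outer ring mark on the plate, where the beaker waits (dispenser frame 0, 95, 20 mm).
- fill_mark (a point): Centre of the filling ring mark on the plate, under the nozzle (dispenser frame 0, -80, 20 mm). Round it lies the aluminium locator fork, open towards +y. It is clamped in a slot: its setting varies, is not reported and must be felt. The beaker's axis when home is on x = 0 and anywhere from 18 mm before to 18 mm beyond this mark in y.
- nozzle_tip (a point): Tip of the steel nozzle above fill_mark, 18 mm over the beaker's rim. The fork under it, heights above the plate: arms at x = 73 to 93 mm either side, top 41 mm; at its closed end two rubber posts 18 mm thick, 38 mm high, form the vee that stops the beaker firmly.
- jaw_front (a joint): Travel (m) of the fork's spring roller on the robot's side: 0 at rest, 0.008 as the beaker's widest part passes, 0.0015 (0 to 0.003) with the beaker home. Roller 18 mm thick, 18 to 36 mm above the plate, 26 mm before the home axis; 81 mm between the rollers at rest. To part them takes a push of 6 to 11 N in all; then the push grows light until the posts.
- jaw_rear (a joint): The same for the opposite roller, on the tower's side; each spring presses with about 5.4 N at 0 and 7.8 N at 0.008.
- bottle_amber: Brown glass bottle with black cap, 72 mm in diameter, 172 mm high, behind the plate; a bystander. Origin: centre of its underside.
- lab_timer: White bench timer, 24 x 70 x 66 mm, standing behind the plate; a bystander. Origin: centre of its underside.
- marker_1: Marker pen, 16 x 128 x 14 mm, lying in front of the plate; a bystander. Origin: centre of its underside.

How it is judged:
On the way:
1. the beaker, standing on the plate, parts both rollers (value of joint each of jaw_front, jaw_rear above 0.005 m and y of beaker in the frame of dispenser below -0.03 m and height (world z) of beaker below 0.024 m), for 0.05 s.
At the end, for the whole second after the job is handed in: The beaker stands upright (within 2 degrees) and still on the plate, home in the locator fork: past the rollers, within 5 mm of the lane's middle line, with both rollers closed behind it to less than 4 mm of travel (y of beaker in the frame of dispenser below -0.058 m and x of beaker in the frame of dispenser between -0.005 and 0.005 m and value of joint each of jaw_front, jaw_rear below 0.004 m and height (world z) of beaker between 0.017 and 0.023 m and angle between beaker's own z axis and vertical below 0.04 rad and linear speed of beaker below 0.01 m/s); the robot touches nothing.
It fails at once if the beaker is lifted off the plate (height (world z) of beaker above 0.03 m).
It fails at once if the beaker is tipped by more than 8 degrees (angle between beaker's own z axis and vertical above 0.14 rad).
It fails at once if the beaker is rammed against the stand (its contacts with it sum to over 65 N, a push of some 35 N) (contact force between beaker and dispenser above 65 N).
It fails at once if the hand strikes the dosing stand (more than 25 N) (contact force between any of the arm, the fingers and dispenser above 25 N).
It fails at once if bottle, timer or marker moved by more than 20 mm (distance of any of bottle_amber, lab_timer, marker_1 from where it was at the start of the episode above 0.02 m).
It also fails if it takes over 48 s, if anything falls off the work surface, if the arm or the gripper's body presses on something with over 40 N, if the wrist force passes 120 N, or if a joint passes its speed limit or range.

## Robot

A 6-joint arm with a two-finger parallel gripper is mounted at the origin on a cart in front of the work surface, level with it; the furniture and walls round the work are solid. World frame = base frame: x ahead of the robot, y to its left, z up, the work surface at z = 0. Lengths are in m, angles in rad, forces in N, time in s.
With the tool pointing down it reaches from about 0.325 to 0.925 m from the base axis. Payload 3.1 kg.
Tool frame: the origin (TCP) lies at the very end of the fingers, on their centre line; the grasp point (between the pads) lies 19 mm behind it (r.grasp_offset is the distance from the TCP to the grasp point, in m); z points along the fingers, y is the direction in which the jaws open and shut (so a half turn about z gives the same grasp; the last joint's range is limited). The gripper opens to 85 mm and grips with 20 to 120 N. Pads are 22 mm wide; open, the fingers measure 114 mm over their backs; the gripper's body (76 mm by 85 mm) begins 54 mm behind the grasp point. The pads swing forward as they close: fully open they stand 13 mm farther back than shut.
Start: joints at [-1.271, 0.217, 1.613, -0, 1.311, -0.112], TCP at [0.25, -0.573, 0.231] pointing down, gripper open.
Joint ranges: [-2.75, 2.75], [-0.78, 2.1], [0.31, 2.55], [-1.13, 4.27], [0.13, 2.63], [-2.58, 2.58]. Speed limits (rad/s): [2.79, 2.79, 3.14, 3.14, 3.14, 3.14].

## Interface

Orientations are given as a unit quaternion [x, y, z, w].
In Python, from station import r gives the robot as it stands.
- The arm moves only by the tool arm_command, never from a script. Its arguments are lists of equal length, an entry for each row: "gripper": the gripper command: -1 is shut, 1 is fully open, values between are in proportion; "delta_pos": the shift along the tool's x, y, z in cm, a list of three; "turn": the turn about the tool's z in rad. A call has 1 to 20 rows; each row is the pose to reach, as a shift and turn from the pose measured when the call began, along the tool's axes at that moment; what a row does not reach only later rows make up. A row lasts 1/10 s, in which the tool goes at most 50 mm and 8.59 degrees, less where a joint would pass 70% of its speed; a pose out of reach is approached as far as the arm can. A call with a gripper value outside its range is refused whole. The fingers move at their own pace and stop on an object; "newtons" is the grip in N (left out, the last holds). Time passes only in rows, so rows that repeat a pose let the fingers close. It gives the time, the measured TCP pose, the force and the opening at its end, in the units of the state.
- r.sense(): the state, without advancing time (a new reading comes with each control period).
- r.grab_frame(name): name is "side" or "top" or "wrist"; returns a dict with "color" (480x640x3 uint8, blue, green, red), "intrinsics" (3x3 intrinsics, pixels), "k1" (the pictures are not rectified: a ray, as slopes to the right and down, at radius r is drawn at 1 + k1 r^2 times it, then the intrinsics apply), "rvec" (rotation vector, rad) and "tvec" (3), from world to camera coordinates, as OpenCV has them; the wrist camera has in their place "tool_from_camera" (4x4, takes a point from camera to tool coordinates, whose origin is the TCP and whose axes are the flange's). Camera axes: x right, y down, z forward; pixel columns grow to the right and rows downward; lengths in m; the calibration is good to about 2 mm. A picture is of the moment at which its call begins: read the wrist's pose just before it. There is no depth.
- r.job_done(): hands the job in, once; it reports no verdict.
The state is a dict: "t": time; "q": joint angles; "qvel": joint speeds; "tau": joint torques, N m; "tcp_pos": TCP position; "ee_rot": TCP orientation; "wrist_force": force on the tool from outside, world axes, zero at the start; "torque": the same for the moment, N m; "finger_gap": opening from 0.0 (shut) to 1.0 (fully open).
Only numpy, scipy, OpenCV 4.12 (cv2) and the standard library are available. Lean on these libraries where they do the work, as an engineer would, in place of code of your own. Each camera call takes 0.05 s, during which the arm holds its last target.

## Working session

There is one attempt and no reset: what is moved stays moved. The work goes in short steps, Python scripts to look and compute and a tool call to move; the robot and the scene stay as the last step left them, time stands still between calls to the robot, and variables do not carry over. Pictures are saved under pics/ and viewed, and the job is handed in when it is done.

Besides the shell and the picture viewer there is one more tool, called after "Request:" as a command line: name --pt "numbers of a row" for each row, then --argument value for the rest. arm_command: Moves the arm, as the interface text tells. Its arguments: {"type":"object","properties":{"gripper":{"type":"array"},"delta_pos":{"type":"array"},"turn":{"type":"array"},"newtons":{"type":"number"}},"required":["gripper","delta_pos","turn"]}

```bash
ls; mkdir -p pics; python3 - <<'E'
from station import r
import cv2
s=r.sense(); print(s)
for n in ("side","top","wrist"):
    f=r.grab_frame(n); cv2.imwrite(f"pics/{n}0.png",f["color"]); print(n,{k:v for k,v in f.items() if k!="color"})
print(r.grasp_offset)
E
```

```text
pics
{'t': 0.0, 'q': array([-1.27117834e+00,  2.17768837e-01,  1.61494477e+00,  1.11186070e-05,
        1.31132238e+00, -1.12205249e-01]), 'qvel': array([-0.0011902 , -0.0006427 ,  0.00011867,  0.00064961,  0.00141382,
        0.00053276]), 'tau': array([-1.16085081e-03, -3.96846092e+01, -3.03853619e+01, -6.26144742e-05,
        9.88588727e-03, -1.05201192e-06]), 'tcp_pos': array([ 0.24994955, -0.5719392 ,  0.22995363]), 'ee_rot': array([ 9.78874565e-01,  2.04458050e-01, -1.08962527e-04, -1.21680885e-03]), 'wrist_force': array([-0.09619249, -0.08517924, -1.22979553]), 'torque': array([-0.02993683, -0.02310976, -0.0096457 ]), 'finger_gap': 0.9976972379303201}
side {'intrinsics': array([[502.21683441,   0.        , 313.70989313],
       [  0.        , 502.21683441, 239.97787908],
       [  0.        ,   0.        ,   1.        ]]), 'k1': -0.12774940319179376, 'rvec': array([ 0.04257818,  2.88475323, -1.19874123]), 'tvec': array([0.48592875, 0.18765781, 0.88576388])}
top {'intrinsics': array([[467.22629995,   0.        , 325.43356245],
       [  0.        , 467.22629995, 243.2644153 ],
       [  0.        ,   0.        ,   1.        ]]), 'k1': 0.038923007070569275, 'rvec': array([ 2.17408365, -2.22226824,  0.10241725]), 'tvec': array([-0.14482968,  0.49588997,  0.94558596])}
wrist {'intrinsics': array([[395.50886994,   0.        , 322.90370505],
       [  0.        , 395.50886994, 239.89741074],
       [  0.        ,   0.        ,   1.        ]]), 'k1': -0.04021773822853095, 'tool_from_camera': array([[ 1.57325656e-03, -9.63961889e-01, -2.66035715e-01,
         6.71630017e-02],
       [ 9.99998223e-01,  1.79279346e-03, -5.82368432e-04,
         1.02403948e-03],
       [ 1.03832806e-03, -2.66034326e-01,  9.63962997e-01,
        -1.42446714e-01],
       [ 0.00000000e+00,  0.00000000e+00,  0.00000000e+00,
         1.00000000e+00]])}
0.0187
```

View pics/side0.png

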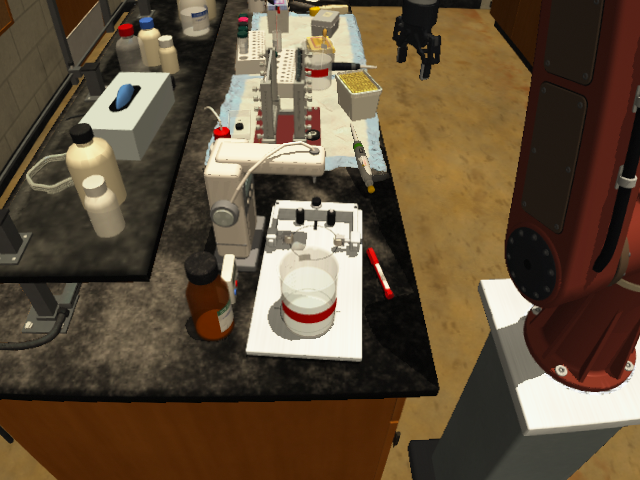

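View pics/top0.png

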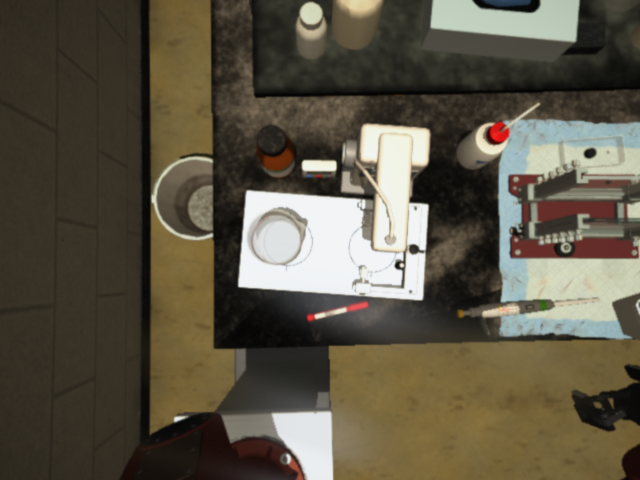

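View pics/wrist0.png

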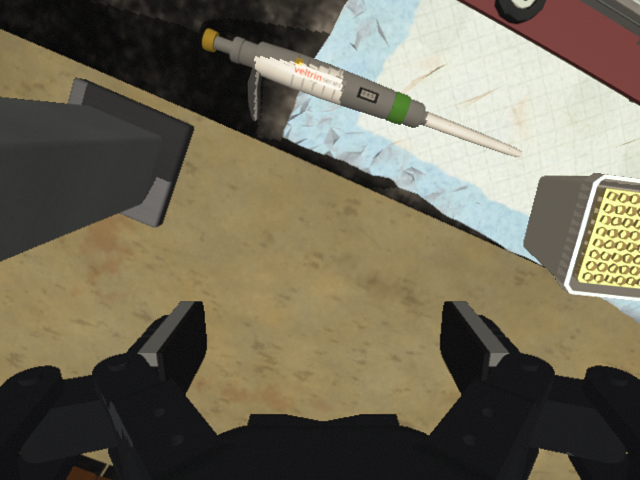

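The plate, fork and beaker are visible in both fixed views: the beaker is near (277,240) in top, and the plate corners are near (245,191), (429,204), (421,300) and (238,289). Next I'll measure them.

```bash
cat > h.py <<'E'
import numpy as np, cv2
from scipy.spatial.transform import Rotation as R
def rays(f,uv):
    uv=np.atleast_2d(np.array(uv,float))
    K=f["intrinsics"]; D=np.array([f["k1"],0,0,0,0],float)
    n=cv2.undistortPoints(uv.reshape(-1,1,2),K,D).reshape(-1,2)
    d=np.c_[n,np.ones(len(n))]
    M=cv2.Rodrigues(f["rvec"])[0]; o=-M.T@f["tvec"]
    return o,(d@M)
def onz(f,uv,z):
    o,d=rays(f,uv); t=(z-o[2])/d[:,2]; return o+d*t[:,None]
def proj(f,P):
    return cv2.projectPoints(np.atleast_2d(np.array(P,float)),f["rvec"],f["tvec"],f["intrinsics"],np.array([f["k1"],0,0,0,0],float))[0].reshape(-1,2)
def contour(mask):
    c=cv2.findContours(mask,cv2.RETR_EXTERNAL,cv2.CHAIN_APPROX_NONE)[0]
    return max(c,key=cv2.contourArea)
E
python3 - <<'E'
from h import *
from station import r
s=r.grab_frame("side"); t=r.grab_frame("top")
print("cams",rays(s,[0,0])[0],rays(t,[0,0])[0])
im=t["color"]
cv2.imwrite("pics/topz.png",cv2.resize(im[110:320,220:450],None,fx=3.3,fy=2.8,interpolation=cv2.INTER_CUBIC)[:600])
cv2.imwrite("pics/sidez.png",cv2.resize(s["color"][130:370,170:410],None,fx=2.5,fy=2.5,interpolation=cv2.INTER_CUBIC))
cv2.imwrite("pics/gripz.png",cv2.resize(s["color"][0:100,370:470],None,fx=6,fy=6,interpolation=cv2.INTER_CUBIC))
c=np.array([(245,191),(429,204),(421,300),(238,289)],float)
print("corners top",onz(t,c,.02))
c2=np.array([(273,201),(362,207),(361,358),(249,355)],float)
print("corners side",onz(s,c2,.02))
E
```

```text
cams [0.50569612 0.47956566 0.75512123] [ 0.4268461  -0.13121608  0.98061208]
corners top [[ 0.60419901  0.0080518   0.02      ]
 [ 0.56981025 -0.37292498  0.02      ]
 [ 0.37183623 -0.34888964  0.02      ]
 [ 0.40299565  0.0244355   0.02      ]]
corners side [[ 0.56577977 -0.38535692  0.02      ]
 [ 0.3672089  -0.35979834  0.02      ]
 [ 0.40712202  0.02633454  0.02      ]
 [ 0.59670462  0.01527238  0.02      ]]
```

View pics/topz.png

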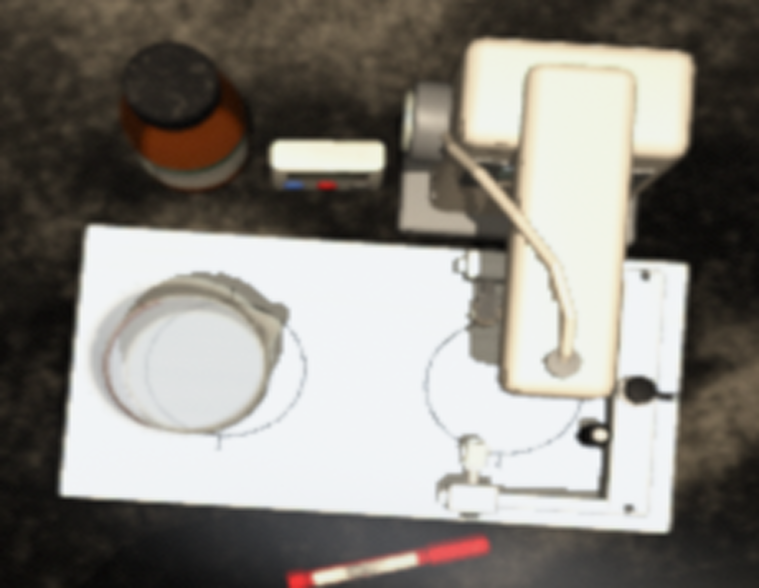

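View pics/sidez.png

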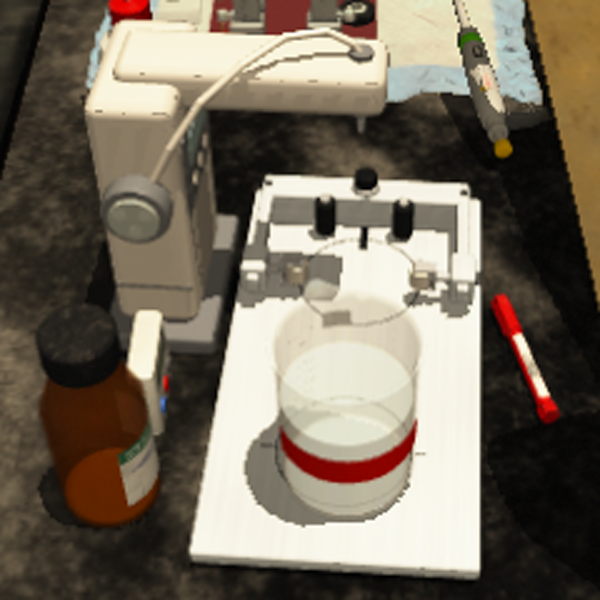

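View pics/gripz.png

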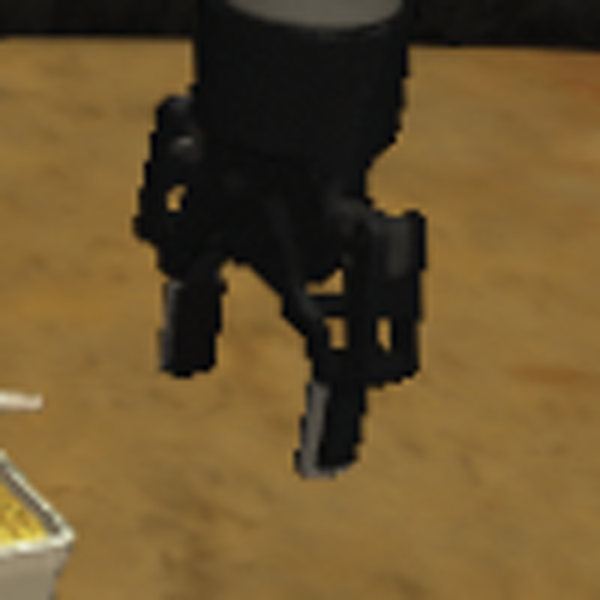

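The gripper has knuckles that bulge out, so a vertical hand can't push low on the beaker and I do need a lean. Turns are only about tool z, so the lean has to come from driving the arm to the edge of its reach, at an azimuth where outward means -y of the plate. First I'll move to a free area and turn there.

Request:
arm_command --gripper '[0.2, 0.2, 0.2, 0.2, 0.2, 0.2, 0.2, 0.2, 0.2, 0.2, 0.2]' --pt "-31 -5.5 -17" --pt "-31 -5.5 -17" --pt "-31 -5.5 -17" --pt "-31 -5.5 -17" --pt "-31 -5.5 -17" --pt "-31 -5.5 -17" --pt "-31 -5.5 -17" --pt "-31 -5.5 -17" --pt "-31 -5.5 -17" --pt "-31 -5.5 -17" --pt "-31 -5.5 -17" --turn '[-1.07, -1.07, -1.07, -1.07, -1.07, -1.07, -1.07, -1.07, -1.07, -1.07, -1.07]'

```text
t: 1.35
tcp_pos: [-0.0546, -0.6456, 0.3993]
ee_rot: [0.738, 0.675, 0.001, -0.001]
wrist_force: [-0.4, 0.1, -0.3]
finger_gap: 0.601
```

```bash
python3 - <<'E'
from h import *
from station import r
s=r.sense(); print(s["t"],s["q"],s["tcp_pos"],s["finger_gap"]); print(R.from_quat(s["ee_rot"]).as_matrix().round(3))
t=r.grab_frame("top"); im=t["color"]
g=cv2.cvtColor(im,cv2.COLOR_BGR2GRAY)
m=(g>190).astype(np.uint8)*255
c=contour(m[185:305,225:440].copy()).reshape(-1,2)+[225,185]
h=cv2.convexHull(c.astype(np.int32)).reshape(-1,2)
w=onz(t,h.astype(float),.02)[:,:2]
print("plate rect",cv2.minAreaRect((w*1000).astype(np.float32)))
# beaker rim guess
print("rim c",onz(t,[(277.6,236.8)],.159))
print("rings",onz(t,[(220+148/3.3,110+365/2.8),(220+305/3.3,110+370/2.8),(220+426/3.3,110+382/2.8),(220+500/3.3,110+455/2.8),(220+225/3.3,110+437/2.8)],.02))
E
```

```text
1.35 [-1.76339341e+00  1.88963659e-01  1.33823356e+00 -1.78108605e-04
  1.61786271e+00 -1.67542800e+00] [-0.054646   -0.64564208  0.39927735] 0.6005831476254263
[[ 0.088  0.996  0.   ]
 [ 0.996 -0.088  0.003]
 [ 0.003  0.    -1.   ]]
plate rect ((507.4356689453125, -174.49813842773438), (377.140625, 235.23641967773438), 84.56514739990234)
rim c [[ 0.49618809 -0.06817633  0.159     ]]
rings [[ 0.50112644 -0.03128222  0.02      ]
 [ 0.49539512 -0.12888001  0.02      ]
 [ 0.48494336 -0.20428699  0.02      ]
 [ 0.43026892 -0.24902822  0.02      ]
 [ 0.44727326 -0.07819823  0.02      ]]
```

Plate centre is about (0.486,-0.174) with yaw about -0.09. The beaker is at about (0.496,-0.068), 11 mm from wait_mark, which fits what's given. Now I'll test the reach limit.

Request:
arm_command --gripper '[0.2, 0.2, 0.2, 0.2, 0.2, 0.2, 0.2, 0.2, 0.2, 0.2, 0.2]' --pt "-40 7 0" --pt "-40 7 0" --pt "-40 7 0" --pt "-40 7 0" --pt "-40 7 0" --pt "-40 7 0" --pt "-40 7 0" --pt "-40 7 0" --pt "-40 7 0" --pt "-40 7 0" --pt "-40 7 0" --turn '[0, 0, 0, 0, 0, 0, 0, 0, 0, 0, 0]'

```text
t: 2.5
tcp_pos: [-0.0182, -0.9369, 0.3591]
ee_rot: [0.737, 0.675, -0.013, 0.014]
wrist_force: [-0.3, 0.5, 0.4]
finger_gap: 0.603
```

```bash
cat > st.py <<'E'
from h import *
from station import r
s=r.sense(); M=R.from_quat(s["ee_rot"]).as_matrix()
print("t",s["t"],"q",s["q"].round(3),"tcp",s["tcp_pos"].round(4),"gap",round(s["finger_gap"],3),"F",s["wrist_force"].round(2)); print(M.round(3)," lean deg",np.degrees(np.arccos(-M[2,2])).round(1),"heading z",np.degrees(np.arctan2(M[1,2],M[0,2])).round(1))
E
python3 st.py
```

```text
t 2.5 q [-1.666  0.959  0.308  0.003  1.836 -1.578] tcp [-0.0182 -0.9369  0.3591] gap 0.603 F [-0.26  0.53  0.42]
[[ 0.087  0.996 -0.001]
 [ 0.995 -0.087 -0.038]
 [-0.038  0.002 -0.999]]  lean deg 2.2 heading z -91.3
```

The arm leaned 2° when its target was 11 cm out of reach, so a farther target should lean it more. I'll ask for a farther one, over a few rows.

Request:
arm_command --gripper '[0.2, 0.2, 0.2, 0.2, 0.2, 0.2, 0.2, 0.2]' --pt "-100 0 -5" --pt "-100 0 -5" --pt "-100 0 -5" --pt "-100 0 -5" --pt "-100 0 -5" --pt "-100 0 -5" --pt "-100 0 -5" --pt "-100 0 -5" --turn '[0, 0, 0, 0, 0, 0, 0, 0]'

```text
t: 3.3
tcp_pos: [-0.0384, -0.975, 0.2835]
ee_rot: [0.737, 0.675, -0.027, 0.028]
wrist_force: [-0.6, 0.6, -0.0]
finger_gap: 0.602
```

```bash
python3 st.py
```

```text
t 3.3 q [-1.684  1.041  0.308  0.006  1.715 -1.595] tcp [-0.0384 -0.975   0.2835] gap 0.602 F [-0.64  0.59 -0.04]
[[ 0.087  0.996 -0.002]
 [ 0.993 -0.087 -0.077]
 [-0.077  0.004 -0.997]]  lean deg 4.4 heading z -91.8
```

Request:
arm_command --gripper '[0.2, 0.2, 0.2]' --pt "-100 0 -50" --pt "-100 0 -50" --pt "-100 0 -50" --turn '[0, 0, 0]'

```text
t: 3.6
tcp_pos: [-0.0442, -0.9757, 0.3202]
ee_rot: [0.736, 0.674, -0.042, 0.042]
wrist_force: [0.3, 0.7, 1.0]
finger_gap: 0.598
```

```bash
python3 st.py
```

```text
t 3.6 q [-1.691  1.003  0.308  0.01   1.712 -1.601] tcp [-0.0442 -0.9757  0.3202] gap 0.598 F [0.34 0.74 1.  ]
[[ 0.087  0.996 -0.004]
 [ 0.989 -0.087 -0.119]
 [-0.118  0.006 -0.993]]  lean deg 6.8 heading z -92.2
```

Request:
arm_command --gripper '[0.2]' --pt "-100 5 -60" --turn '[0]'

```text
t: 3.7
tcp_pos: [-0.0444, -0.9798, 0.3359]
ee_rot: [0.735, 0.673, -0.053, 0.053]
wrist_force: [0.6, -1.1, 1.2]
finger_gap: 0.601
```

```bash
python3 st.py
```

```text
t 3.7 q [-1.691  0.987  0.309  0.012  1.696 -1.601] tcp [-0.0444 -0.9798  0.3359] gap 0.601 F [ 0.55 -1.15  1.16]
[[ 0.087  0.996 -0.006]
 [ 0.985 -0.087 -0.149]
 [-0.149  0.007 -0.989]]  lean deg 8.6 heading z -92.3
```

Request:
arm_command --gripper '[0.2, 0.2]' --pt "-100 5 -60" --pt "-100 5 -60" --turn '[0, 0]'

```text
t: 3.9
tcp_pos: [-0.0432, -0.9796, 0.3709]
ee_rot: [0.734, 0.672, -0.067, 0.068]
wrist_force: [0.5, 0.9, 0.4]
finger_gap: 0.605
```

```bash
python3 st.py
```

```text
t 3.9 q [-1.691  0.952  0.308  0.015  1.691 -1.6  ] tcp [-0.0432 -0.9796  0.3709] gap 0.605 F [0.51 0.85 0.45]
[[ 0.087  0.996 -0.008]
 [ 0.978 -0.087 -0.19 ]
 [-0.19   0.009 -0.982]]  lean deg 10.9 heading z -92.4
```

Request:
arm_command --gripper '[0.2]' --pt "-100 3 -20" --turn '[0]'

```text
t: 4.0
tcp_pos: [-0.044, -0.9891, 0.377]
ee_rot: [0.732, 0.671, -0.08, 0.081]
wrist_force: [-0.1, -0.3, 0.6]
finger_gap: 0.601
```

Request:
arm_command --gripper '[0.2]' --pt "-100 3 -20" --turn '[0]'

```text
t: 4.1
tcp_pos: [-0.0452, -0.999, 0.3806]
ee_rot: [0.731, 0.67, -0.093, 0.093]
wrist_force: [-0.1, 0.1, -0.7]
finger_gap: 0.599
```

Request:
arm_command --gripper '[0.2]' --pt "-100 3 -20" --turn '[0]'

```text
t: 4.2
tcp_pos: [-0.0461, -1.0077, 0.3869]
ee_rot: [0.729, 0.668, -0.105, 0.105]
wrist_force: [-0.4, 0.4, 0.8]
finger_gap: 0.599
```

Request:
arm_command --gripper '[0.2]' --pt "-100 3 -20" --turn '[0]'

```text
t: 4.3
tcp_pos: [-0.047, -1.0156, 0.3952]
ee_rot: [0.727, 0.667, -0.117, 0.117]
wrist_force: [-0.2, -1.5, -0.3]
finger_gap: 0.599
```

```bash
python3 st.py
```

```text
t 4.3 q [-1.694  0.938  0.308  0.026  1.564 -1.603] tcp [-0.047  -1.0156  0.3952] gap 0.599 F [-0.21 -1.51 -0.29]
[[ 0.084  0.996 -0.014]
 [ 0.942 -0.084 -0.326]
 [-0.326  0.014 -0.945]]  lean deg 19.1 heading z -92.5
```

Request:
arm_command --gripper '[0.2]' --pt "-100 3 10" --turn '[0]'

```text
t: 4.4
tcp_pos: [-0.0481, -1.0282, 0.3949]
ee_rot: [0.724, 0.664, -0.131, 0.13]
wrist_force: [0.4, 0.6, -0.1]
finger_gap: 0.601
```

Request:
arm_command --gripper '[0.2]' --pt "-100 3 10" --turn '[0]'

```text
t: 4.5
tcp_pos: [-0.0491, -1.041, 0.3915]
ee_rot: [0.722, 0.662, -0.143, 0.142]
wrist_force: [0.2, 0.9, -1.1]
finger_gap: 0.601
```

Request:
arm_command --gripper '[0.2]' --pt "-100 3 10" --turn '[0]'

```text
t: 4.6
tcp_pos: [-0.0501, -1.0524, 0.3911]
ee_rot: [0.719, 0.66, -0.155, 0.154]
wrist_force: [-0.3, 0.1, -0.5]
finger_gap: 0.599
```

Request:
arm_command --gripper '[0.2]' --pt "-100 3 10" --turn '[0]'

```text
t: 4.7
tcp_pos: [-0.051, -1.0627, 0.393]
ee_rot: [0.716, 0.657, -0.166, 0.165]
wrist_force: [-1.1, -1.1, -0.0]
finger_gap: 0.598
```

Request:
arm_command --gripper '[0.2]' --pt "-100 3 10" --turn '[0]'

```text
t: 4.8
tcp_pos: [-0.0518, -1.0723, 0.3967]
ee_rot: [0.713, 0.655, -0.178, 0.177]
wrist_force: [0.7, -0.6, -0.1]
finger_gap: 0.597
```

Request:
arm_command --gripper '[0.2]' --pt "-100 3 10" --turn '[0]'

```text
t: 4.9
tcp_pos: [-0.0526, -1.0812, 0.4021]
ee_rot: [0.71, 0.652, -0.19, 0.189]
wrist_force: [0.0, -0.4, -1.0]
finger_gap: 0.596
```

```bash
python3 st.py
```

```text
t 4.9 q [-1.696  0.96   0.308  0.042  1.333 -1.609] tcp [-0.0526 -1.0812  0.4021] gap 0.596 F [ 0.03 -0.37 -0.96]
[[ 0.079  0.997 -0.024]
 [ 0.853 -0.08  -0.515]
 [-0.515  0.02  -0.857]]  lean deg 31.0 heading z -92.6
```

Request:
arm_command --gripper '[0.2]' --pt "-100 -3 30" --turn '[0]'

```text
t: 5.0
tcp_pos: [-0.0555, -1.0925, 0.4029]
ee_rot: [0.706, 0.648, -0.202, 0.201]
wrist_force: [0.2, 0.2, -0.1]
finger_gap: 0.599
```

Request:
arm_command --gripper '[0.2]' --pt "-100 -3 30" --turn '[0]'

```text
t: 5.1
tcp_pos: [-0.0594, -1.1036, 0.4015]
ee_rot: [0.702, 0.645, -0.214, 0.212]
wrist_force: [-0.5, 0.3, 0.6]
finger_gap: 0.603
```

Request:
arm_command --gripper '[0.2]' --pt "-100 -3 30" --turn '[0]'

```text
t: 5.2
tcp_pos: [-0.0629, -1.1134, 0.4026]
ee_rot: [0.698, 0.642, -0.225, 0.223]
wrist_force: [0.3, -0.4, -0.9]
finger_gap: 0.602
```

Request:
arm_command --gripper '[0.2]' --pt "-100 -3 30" --turn '[0]'

```text
t: 5.3
tcp_pos: [-0.066, -1.1223, 0.4058]
ee_rot: [0.694, 0.638, -0.236, 0.234]
wrist_force: [0.8, -0.5, -0.6]
finger_gap: 0.601
```

Request:
arm_command --gripper '[0.2]' --pt "-100 -3 30" --turn '[0]'

```text
t: 5.4
tcp_pos: [-0.069, -1.1302, 0.4108]
ee_rot: [0.69, 0.634, -0.247, 0.245]
wrist_force: [-0.6, -0.6, -0.3]
finger_gap: 0.6
```

```bash
python3 st.py
```

```text
t 5.4 q [-1.71   0.983  0.308  0.065  1.143 -1.63 ] tcp [-0.069  -1.1302  0.4108] gap 0.6 F [-0.58 -0.57 -0.27]
[[ 0.073  0.997 -0.031]
 [ 0.755 -0.075 -0.652]
 [-0.652  0.024 -0.758]]  lean deg 40.7 heading z -92.7
```

The lean is 40.7°, with the jaw axis horizontal and across the lane. Next I'll carry the tool high over to the far side, watching q4.

Request:
arm_command --gripper '[0.2, 0.2, 0.2, 0.2, 0.2, 0.2, 0.2, 0.2, 0.2, 0.2, 0.2, 0.2, 0.2, 0.2, 0.2, 0.2, 0.2, 0.2]' --pt "51 57 -44" --pt "51 57 -44" --pt "51 57 -44" --pt "51 57 -44" --pt "51 57 -44" --pt "51 57 -44" --pt "51 57 -44" --pt "51 57 -44" --pt "51 57 -44" --pt "51 57 -44" --pt "51 57 -44" --pt "51 57 -44" --pt "51 57 -44" --pt "51 57 -44" --pt "51 57 -44" --pt "51 57 -44" --pt "51 57 -44" --pt "51 57 -44" --turn '[0, 0, 0, 0, 0, 0, 0, 0, 0, 0, 0, 0, 0, 0, 0, 0, 0, 0]'

```text
t: 7.2
tcp_pos: [0.5521, -0.4991, 0.4276]
ee_rot: [0.69, 0.634, -0.247, 0.246]
wrist_force: [-0.4, -0.4, -0.3]
finger_gap: 0.602
```

```bash
python3 st.py; python3 - <<'E'
from h import *
from station import r
s=r.sense(); M=R.from_quat(s["ee_rot"]).as_matrix()
print((M.T@(np.array([.51,.10,.36])-s["tcp_pos"])*100).round(1))
f=r.grab_frame("side"); cv2.imwrite("pics/side1.png",f["color"])
E
```

```text
t 7.2 q [-0.602  0.171  1.441 -0.641  1.183 -0.375] tcp [ 0.5521 -0.4991  0.4276] gap 0.602 F [-0.38 -0.45 -0.32]
[[ 0.074  0.997 -0.027]
 [ 0.754 -0.074 -0.653]
 [-0.653  0.027 -0.757]]  lean deg 40.8 heading z -92.4
[ 49.3  -8.8 -33.9]
```

View pics/side1.png

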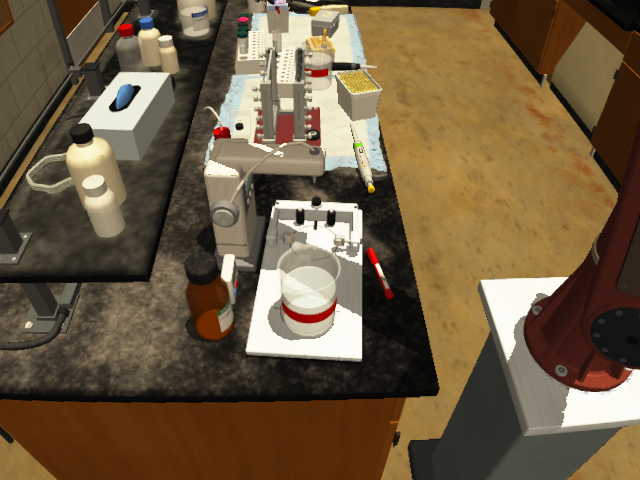

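Request:
arm_command --gripper '[0.2, 0.2, 0.2, 0.2, 0.2, 0.2, 0.2, 0.2, 0.2, 0.2, 0.2, 0.2, 0.2, 0.2]' --pt "49 -9 -34" --pt "49 -9 -34" --pt "49 -9 -34" --pt "49 -9 -34" --pt "49 -9 -34" --pt "49 -9 -34" --pt "49 -9 -34" --pt "49 -9 -34" --pt "49 -9 -34" --pt "49 -9 -34" --pt "49 -9 -34" --pt "49 -9 -34" --pt "49 -9 -34" --pt "49 -9 -34" --turn '[0, 0, 0, 0, 0, 0, 0, 0, 0, 0, 0, 0, 0, 0]'

```text
t: 8.65
tcp_pos: [0.5093, 0.1044, 0.364]
ee_rot: [0.688, 0.638, -0.242, 0.248]
wrist_force: [-0.3, -0.3, 0.1]
finger_gap: 0.602
```

```bash
python3 st.py; python3 - <<'E'
from h import *
from station import r
s=r.sense()
f=r.grab_frame("side"); cv2.imwrite("pics/side2.png",f["color"])
f=r.grab_frame("top"); cv2.imwrite("pics/top2.png",f["color"])
f=r.grab_frame("wrist"); cv2.imwrite("pics/wrist2.png",f["color"])
E
```

```text
t 8.65 q [ 0.414  0.115  1.618 -0.638  1.722  0.493] tcp [0.5093 0.1044 0.364 ] gap 0.602 F [-0.26 -0.27  0.13]
[[ 0.069  0.997 -0.017]
 [ 0.757 -0.064 -0.65 ]
 [-0.65   0.032 -0.759]]  lean deg 40.6 heading z -91.5
```

View pics/side2.png

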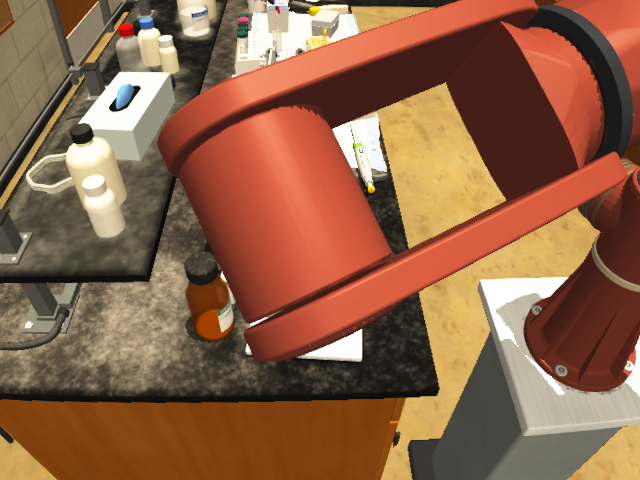

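View pics/top2.png

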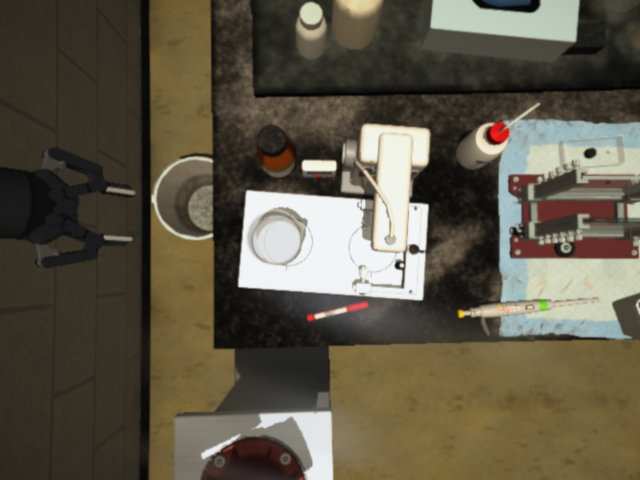

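View pics/wrist2.png

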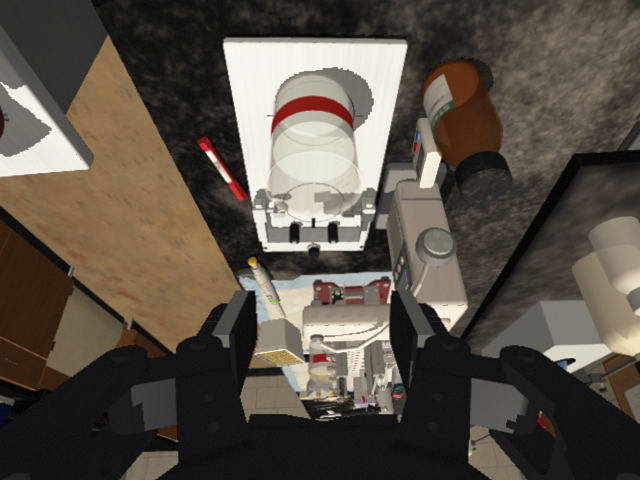

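The hand is leaned over the +y end of the bench, and in the wrist view the beaker, fork and lane look symmetric. I'll fit the plate edges and beaker rim more precisely before going down.

```bash
python3 - <<'E'
from h import *
from station import r
t=r.grab_frame("top"); s=r.grab_frame("side")
im=cv2.imread("pics/top2.png"); g=cv2.cvtColor(im,cv2.COLOR_BGR2GRAY).astype(float)
def vedge(g,cols,r0,r1,sgn):
    out=[]
    for c in cols:
        d=np.diff(cv2.GaussianBlur(g,(3,3),0)[r0:r1,c])*sgn; k=int(np.argmax(d))
        if 0<k<len(d)-1:
            a,b,e=d[k-1:k+2]; k=k+.5*(a-e)/(a-2*b+e)
        out.append((c,r0+k+.5))
    return np.array(out)
def hedge(g,rows,c0,c1,sgn):
    return vedge(g.T,rows,c0,c1,sgn)[:,::-1]
def line(P):
    P=P.copy()
    for _ in range(4):
        v=cv2.fitLine(P.astype(np.float32),cv2.DIST_HUBER,0,.001,.001).ravel(); n=np.array([-v[1],v[0]]); e=(P-v[2:])@n
        P=P[abs(e)<max(2*np.std(e),.0005)]
    return v,np.std(e),len(P)
E={}
E['far']=onz(t,vedge(g,range(252,340),180,208,1),.02)[:,:2]
E['near']=onz(t,vedge(g,range(245,415),280,305,-1),.02)[:,:2]
E['left']=onz(t,hedge(g,range(200,285),228,255,1),.02)[:,:2]
E['right']=onz(t,hedge(g,range(212,292),412,438,-1),.02)[:,:2]
L={}
for k in E:
    v,sd,n=line(E[k]); L[k]=v; print(k,v.round(4),"ang",np.degrees(np.arctan2(v[1],v[0])).round(2),sd,n)
def X(a,b):
    A=np.array([[a[0],-b[0]],[a[1],-b[1]]]); u=np.linalg.solve(A,b[2:]-a[2:]); return a[2:]+u[0]*a[:2]
C=[X(L['far'],L['left']),X(L['far'],L['right']),X(L['near'],L['right']),X(L['near'],L['left'])]
print(np.round(C,4),"centre",np.mean(C,0), "len",[np.linalg.norm(C[i]-C[(i+1)%4]).round(4) for i in range(4)])
cv2.imwrite("pics/beak.png",cv2.resize(im[190:285,235:330],None,fx=6,fy=6,interpolation=cv2.INTER_CUBIC))
s0=cv2.imread("pics/side0.png")
hsv=cv2.cvtColor(s0,cv2.COLOR_BGR2HSV); m=(((hsv[...,0]<8)|(hsv[...,0]>172))&(hsv[...,1]>120)).astype(np.uint8)*255
m[:270]=0;m[350:]=0;m[:,:270]=0;m[:,345:]=0
c=contour(m).reshape(-1,2); print("band bbox",cv2.boundingRect(c))
# side horizontal extents -> axis ray
x,y,w,h=cv2.boundingRect(c)
o,d=rays(s,[(x+w/2,y+h/2)]); print("band axis ray pts",[ (onz(s,[(x+(w-1)/2,y+h/2)],z)[0]).round(4) for z in (.04,.06)])
E
```

```text
far [ 0.095   0.9955  0.5965 -0.1012] ang 84.55 0.00018876485168566577 88
near [ 0.095   0.9955  0.39   -0.1599] ang 84.55 0.00021994521564614692 165
left [ 0.9954 -0.0962  0.5013  0.0168] ang -5.52 0.00020979109545588581 85
right [ 0.9954 -0.0963  0.4556 -0.36  ] ang -5.53 0.00017083176574923356 80
[[ 0.6068  0.0066]
 [ 0.5708 -0.3712]
 [ 0.3717 -0.3519]
 [ 0.4077  0.0259]] centre [ 0.4892583  -0.17263852] len [np.float32(0.3795), np.float32(0.2), np.float32(0.3795), np.float32(0.2)]
band bbox (282, 298, 55, 25)
band axis ray pts [array([ 0.4928, -0.0615,  0.04  ]), array([ 0.4932, -0.0464,  0.06  ])]
```

View pics/beak.png

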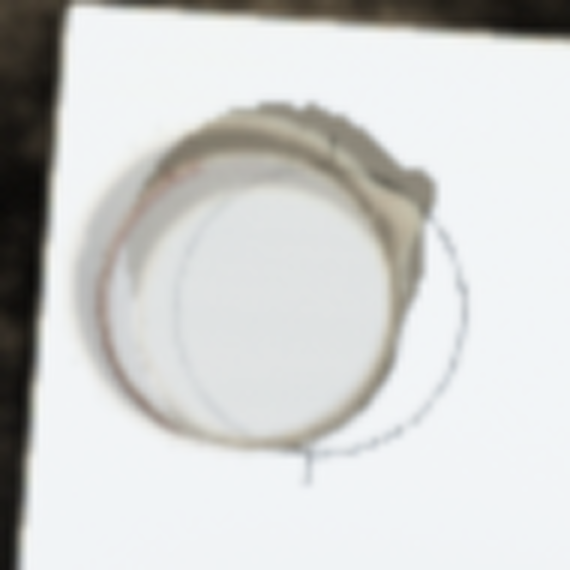

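```bash
cat >> h.py <<'E'
C0=np.array([.4893,-.1726,0]); TH=-.0962
Rd=R.from_euler('z',TH).as_matrix()
def d2w(p): return C0+np.atleast_2d(p)@Rd.T
def w2d(p): return (np.atleast_2d(p)-C0)@Rd
def circ(x,y,z,r,n=72):
    a=np.linspace(0,2*np.pi,n); return np.c_[x+r*np.cos(a),y+r*np.sin(a),np.full(n,z)]
E
python3 - <<'E'
from h import *
from station import r
t=r.grab_frame("top"); s=r.grab_frame("side")
for f,p,box,o in ((t,"pics/top2.png",(185,300,230,345),"ot"),(s,"pics/side0.png",(190,370,235,375),"os")):
    im=cv2.imread(p); k=5; r0,r1,c0,c1=box
    if o=="os": k=4; 
    z=cv2.resize(im[r0:r1,c0:c1],None,fx=k,fy=k,interpolation=cv2.INTER_CUBIC)
    def dr(P,col,closed=True):
        q=proj(f,d2w(P)); q=((q-[c0,r0]+.5)*k).astype(int).reshape(-1,1,2); cv2.polylines(z,[q],closed,col,1)
    dr([(-.1,-.19,.02),(.1,-.19,.02),(.1,.19,.02),(-.1,.19,.02)],(0,200,0))
    dr(circ(0,.095,.02,.050),(255,0,0))
    b=(-.001,.112)
    dr(circ(*b,.02,.048),(0,0,255)); dr(circ(*b,.159,.051),(255,0,255))
    cv2.imwrite(f"pics/{o}.png",z[:600,:800])
E
```

```text
(no output)
```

View pics/ot.png

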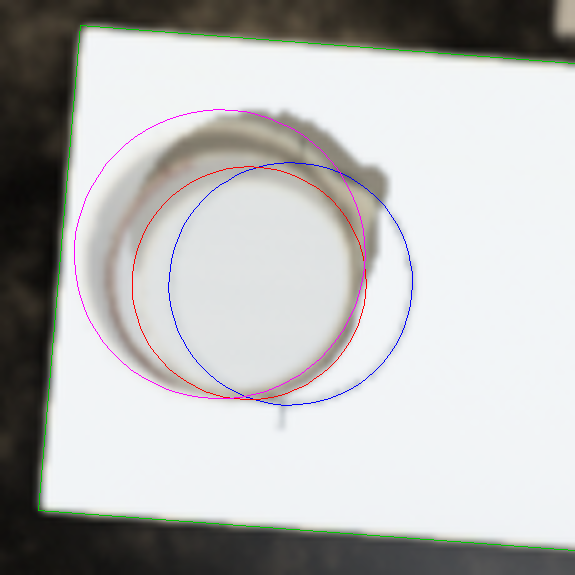

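View pics/os.png

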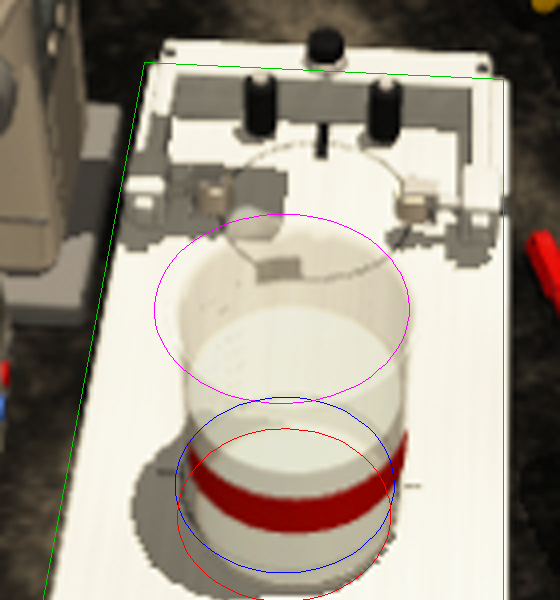

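Plate fit: 379.5 x 200 mm, centre (0.4893,-0.1726), yaw -5.5°. The beaker is at about x_d=-3 mm, y_d=+107 mm. The two views differ by a few mm in x, which the cradle can absorb.

```bash
cat > go.py <<'E'
import sys
from h import *
from station import r
s=r.sense(); M=R.from_quat(s["ee_rot"]).as_matrix()
a=[float(v) for v in sys.argv[1:]]
print("now d-frame",(w2d(s["tcp_pos"])*1000).round(1),"F(d)",(s["wrist_force"]@Rd).round(2),"gap",round(s["finger_gap"],3),"q",s["q"].round(2),"t",s["t"])
for i in range(0,len(a),3):
    print(a[i:i+3],(M.T@(d2w(np.array(a[i:i+3])/1000)[0]-s["tcp_pos"])*100).round(2))
E
python3 go.py -2 210 110  -2 205 38
```

```text
now d-frame [[ -6.7 274.8 363.9]] F(d) [ 0.31 -0.15  0.95] gap 0.601 q [ 0.41  0.11  1.62 -0.64  1.72  0.49] t 9.0
[-2.0, 210.0, 110.0] [11.59 -0.51 23.5 ]
[-2.0, 205.0, 38.0] [15.89 -0.76 29.29]
```

Request:
arm_command --gripper '[0.1, 0.1, 0.1, 0.1, 0.1, 0.1, 0.1, 0.1, 0.1, 0.1, 0.1]' --pt "11.6 -0.5 23.5" --pt "11.6 -0.5 23.5" --pt "11.6 -0.5 23.5" --pt "11.6 -0.5 23.5" --pt "11.6 -0.5 23.5" --pt "11.6 -0.5 23.5" --pt "15.9 -0.8 29.3" --pt "15.9 -0.8 29.3" --pt "15.9 -0.8 29.3" --pt "15.9 -0.8 29.3" --pt "15.9 -0.8 29.3" --turn '[0, 0, 0, 0, 0, 0, 0, 0, 0, 0, 0]'

```text
t: 10.1
tcp_pos: [0.5091, 0.0323, 0.0405]
ee_rot: [0.69, 0.635, -0.241, 0.249]
wrist_force: [0.2, 0.4, 0.2]
finger_gap: 0.547
```

```bash
python3 go.py -2 185 38 -2 165 38; python3 st.py; python3 - <<'E'
from h import *
from station import r
for n in ("top","wrist"):
    f=r.grab_frame(n); cv2.imwrite(f"pics/{n}3.png",f["color"] if n=="wrist" else cv2.resize(f["color"][150:320,140:440],None,fx=2.6,fy=2.6,interpolation=cv2.INTER_CUBIC))
E
```

```text
now d-frame [[  0.  205.9  40.5]] F(d) [0.13 0.39 0.2 ] gap 0.547 q [ 0.3   0.45  1.88 -0.73  1.18  0.8 ] t 10.1
[-2.0, 185.0, 38.0] [-1.42 -0.27  1.54]
[-2.0, 165.0, 38.0] [-2.95 -0.32  2.83]
t 10.1 q [ 0.296  0.455  1.882 -0.729  1.183  0.797] tcp [0.5091 0.0323 0.0405] gap 0.547 F [0.17 0.37 0.2 ]
[[ 0.076  0.997 -0.017]
 [ 0.757 -0.069 -0.65 ]
 [-0.649  0.037 -0.76 ]]  lean deg 40.6 heading z -91.5
```

View pics/top3.png

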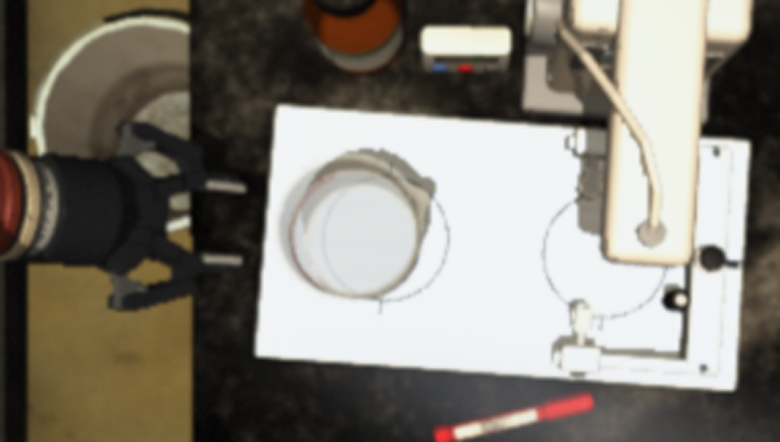

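View pics/wrist3.png

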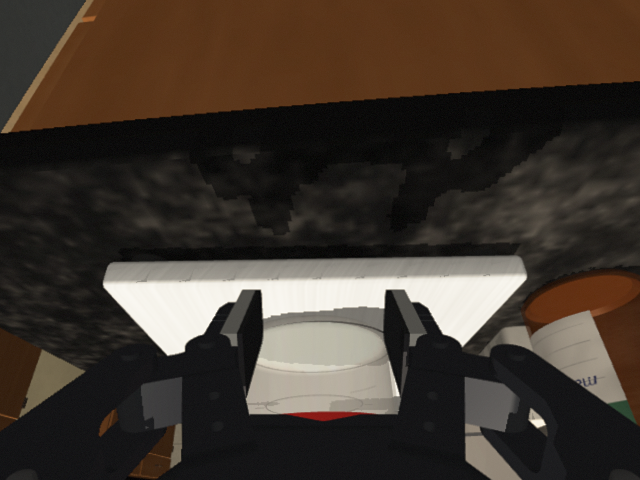

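Fingers and beaker are centred: in the wrist view the foot's centre is at column ~322 and the middle of the fingers at ~325. Now a slow advance to contact.

Request:
arm_command --gripper '[0.1, 0.1, 0.1, 0.1, 0.1, 0.1, 0.1, 0.1, 0.1, 0.1, 0.1]' --pt "-0.7 -0.05 0.9" --pt "-1.4 -0.1 1.55" --pt "-2.2 -0.1 2.2" --pt "-2.95 -0.1 2.83" --pt "-3.35 -0.1 3.15" --pt "-3.7 -0.1 3.5" --pt "-4.1 -0.1 3.8" --pt "-4.5 -0.15 4.1" --pt "-4.85 -0.15 4.45" --pt "-5.25 -0.2 4.75" --pt "-5.6 -0.2 5.1" --turn '[0, 0, 0, 0, 0, 0, 0, 0, 0, 0, 0]'

```text
t: 11.3
tcp_pos: [0.5018, -0.0433, 0.0378]
ee_rot: [0.69, 0.636, -0.241, 0.249]
wrist_force: [0.3, 3.8, 1.4]
finger_gap: 0.549
```

```bash
python3 go.py 0 90 37; python3 - <<'E'
from h import *
from station import r
for n in ("top","wrist"):
    f=r.grab_frame(n); cv2.imwrite(f"pics/{n}4.png",f["color"] if n=="wrist" else cv2.resize(f["color"][150:320,140:440],None,fx=2.6,fy=2.6,interpolation=cv2.INTER_CUBIC))
E
```

```text
now d-frame [[  0.  129.9  37.8]] F(d) [-0.03  3.84  1.36] gap 0.549 q [ 0.16  0.41  1.96 -0.8   1.09  0.75] t 11.3
[0.0, 90.0, 37.0] [-2.99 -0.12  2.65]
```

View pics/top4.png

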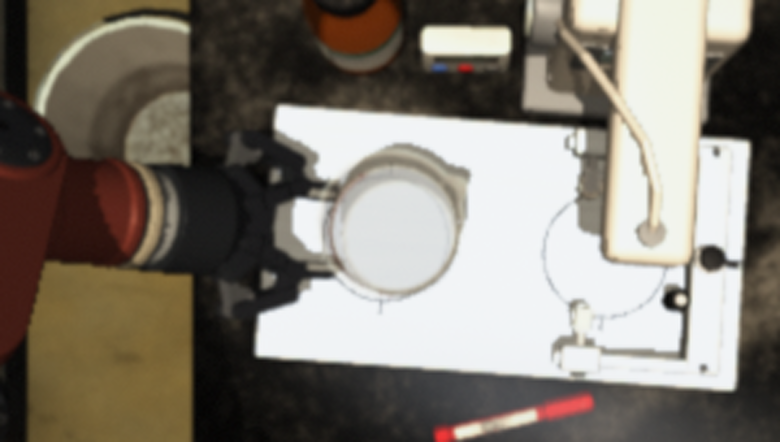

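View pics/wrist4.png

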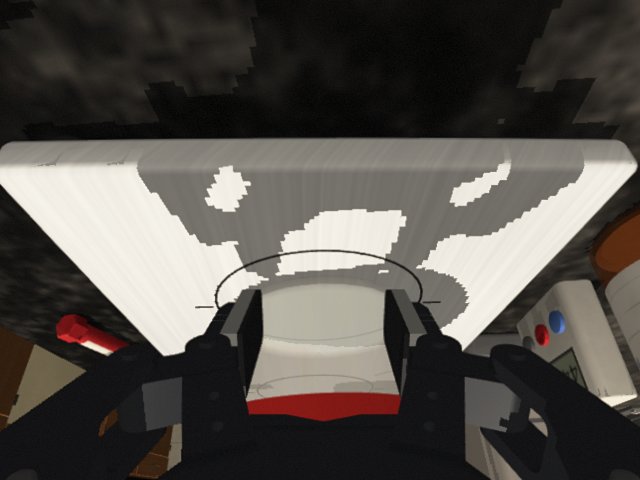

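Contact is made: 3.8 N of sliding push, beaker upright and centred in the cradle. I'll slide on to just before the rollers.

Request:
arm_command --gripper '[0.1, 0.1, 0.1, 0.1, 0.1, 0.1, 0.1, 0.1, 0.1, 0.1, 0.1, 0.1, 0.1, 0.1, 0.1, 0.1]' --pt "-0.4 0 0.35" --pt "-0.8 -0.03 0.7" --pt "-1.2 -0.05 1.05" --pt "-1.6 -0.06 1.4" --pt "-2.0 -0.08 1.75" --pt "-2.4 -0.1 2.1" --pt "-2.8 -0.1 2.45" --pt "-3.2 -0.1 2.8" --pt "-3.6 -0.1 3.12" --pt "-4.0 -0.15 3.47" --pt "-4.4 -0.15 3.8" --pt "-4.8 -0.2 4.15" --pt "-5.2 -0.2 4.5" --pt "-5.6 -0.2 4.85" --pt "-6.0 -0.2 5.2" --pt "-6.4 -0.2 5.55" --turn '[0, 0, 0, 0, 0, 0, 0, 0, 0, 0, 0, 0, 0, 0, 0, 0]'

```text
t: 13.0
tcp_pos: [0.4938, -0.1286, 0.0374]
ee_rot: [0.69, 0.635, -0.242, 0.249]
wrist_force: [1.0, 4.2, 3.7]
finger_gap: 0.551
```

```bash
python3 go.py 0 25 37; python3 - <<'E'
from h import *
from station import r
for n in ("top","wrist","side"):
    f=r.grab_frame(n); cv2.imwrite(f"pics/{n}5.png",f["color"] if n!="top" else cv2.resize(f["color"][150:320,140:440],None,fx=2.6,fy=2.6,interpolation=cv2.INTER_CUBIC))
E
```

```text
now d-frame [[ 0.2 44.2 37.4]] F(d) [0.55 4.29 3.67] gap 0.551 q [-0.    0.37  2.02 -0.89  1.    0.68] t 13.0
[0.0, 25.0, 37.0] [-1.44 -0.08  1.27]
```

View pics/top5.png

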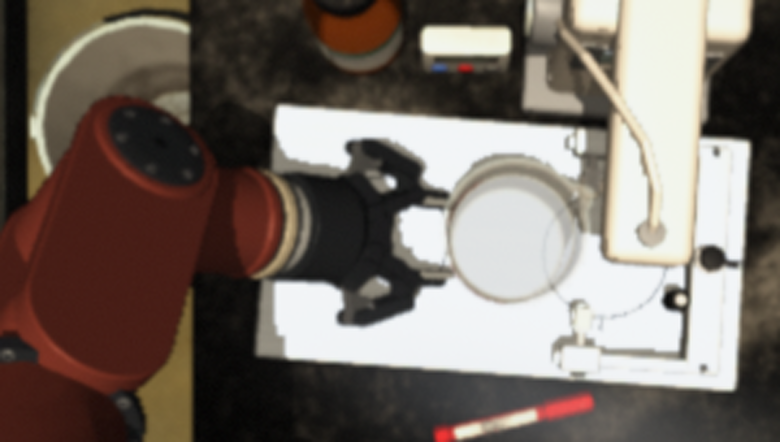

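View pics/wrist5.png

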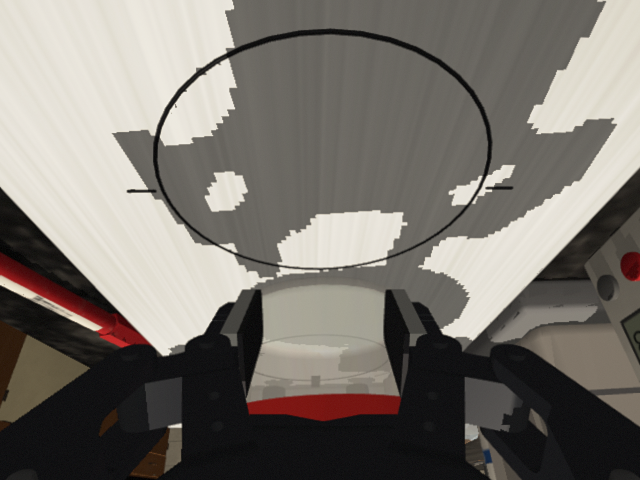

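View pics/side5.png

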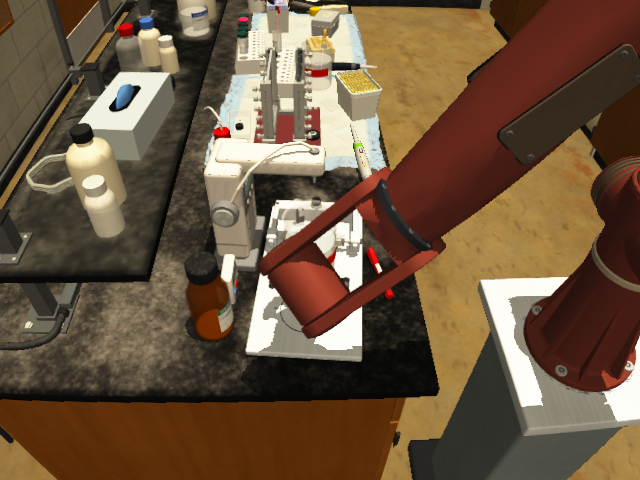

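```bash
python3 - <<'E'
from h import *
from station import r
t=r.grab_frame("top")
im=t["color"]; cv2.imwrite("pics/fork.png",cv2.resize(im[220:310,330:435],None,fx=7,fy=6.6,interpolation=cv2.INTER_CUBIC))
print((w2d(onz(t,[(363,266),(363,270),(363,274)],.056))*1000).round(1))
E
```

```text
[[-40.4 -59.7  56. ]
 [-48.3 -60.2  56. ]
 [-56.2 -60.7  56. ]]
```

View pics/fork.png

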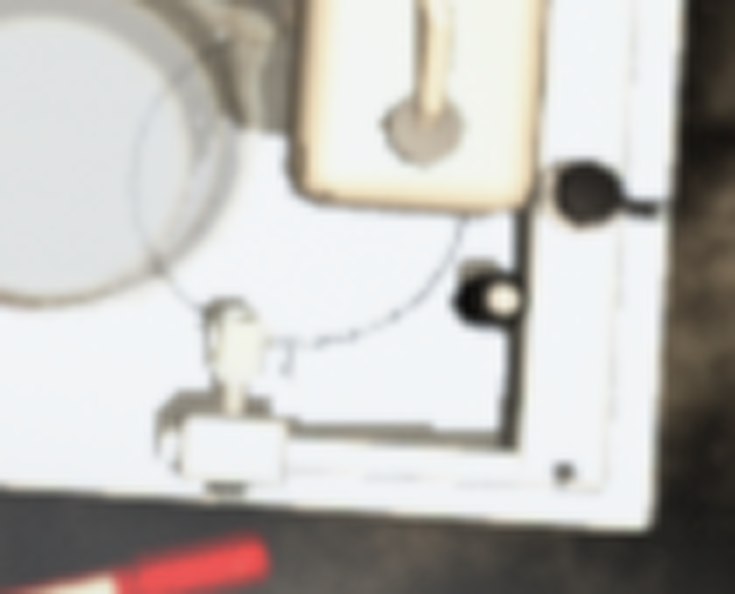

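The roller is at y_d≈-60, so home is at about -86, inside the allowed range. Advancing to the rollers.

Request:
arm_command --gripper '[0.1, 0.1, 0.1, 0.1, 0.1, 0.1, 0.1, 0.1]' --pt "-0.38 0 0.32" --pt "-0.76 -0.05 0.64" --pt "-1.14 -0.05 0.97" --pt "-1.52 -0.05 1.29" --pt "-1.9 -0.1 1.62" --pt "-2.3 -0.1 1.95" --pt "-2.68 -0.1 2.25" --pt "-3.0 -0.1 2.53" --turn '[0, 0, 0, 0, 0, 0, 0, 0]'

```text
t: 14.0
tcp_pos: [0.4895, -0.1672, 0.0367]
ee_rot: [0.691, 0.635, -0.241, 0.248]
wrist_force: [0.2, 7.6, 2.0]
finger_gap: 0.55
```

```bash
python3 go.py 0 -25 37; python3 - <<'E'
from h import *
from station import r
for n in ("top","wrist"):
    f=r.grab_frame(n); cv2.imwrite(f"pics/{n}6.png",f["color"] if n!="top" else cv2.resize(f["color"][150:320,140:440],None,fx=2.6,fy=2.6,interpolation=cv2.INTER_CUBIC))
E
```

```text
now d-frame [[-0.3  5.4 36.7]] F(d) [-0.51  7.55  1.95] gap 0.55 q [-0.08  0.36  2.04 -0.92  0.95  0.64] t 14.0
[0.0, -25.0, 37.0] [-2.33 -0.05  1.95]
```

View pics/top6.png

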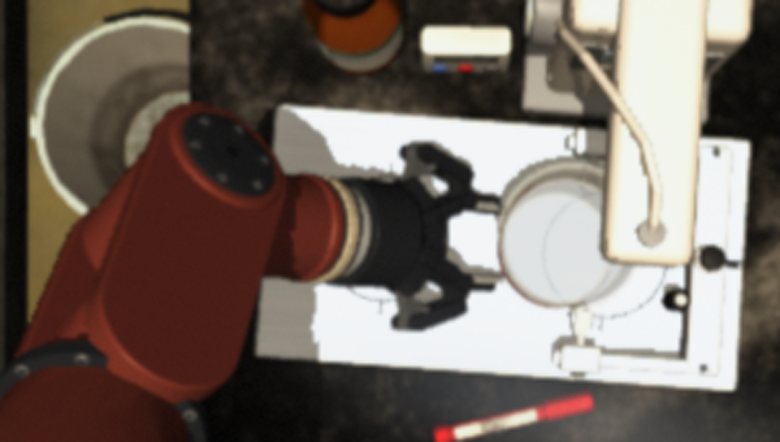

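View pics/wrist6.png

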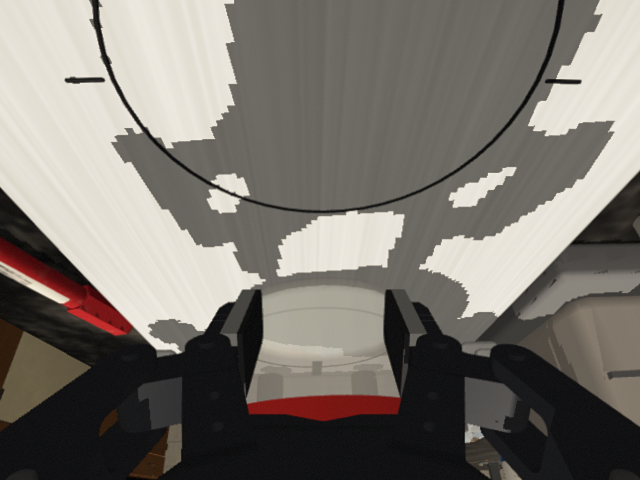

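Contact with the rollers has begun at 7.5 N. I'll continue at 3 mm per row.

Request:
arm_command --gripper '[0.1, 0.1, 0.1, 0.1, 0.1, 0.1]' --pt "-0.23 0 0.19" --pt "-0.46 0 0.39" --pt "-0.69 0 0.58" --pt "-0.92 0 0.78" --pt "-1.15 0 0.97" --pt "-1.38 0 1.16" --turn '[0, 0, 0, 0, 0, 0]'

```text
t: 14.7
tcp_pos: [0.4876, -0.1861, 0.0368]
ee_rot: [0.69, 0.635, -0.242, 0.248]
wrist_force: [-0.5, 2.3, 0.2]
finger_gap: 0.548
```

```bash
python3 go.py 0 -25 37 0 -42 37
```

```text
now d-frame [[ -0.4 -13.6  36.8]] F(d) [-0.72  2.22  0.2 ] gap 0.548 q [-0.12  0.35  2.05 -0.94  0.93  0.63] t 14.7
[0.0, -25.0, 37.0] [-0.88  0.01  0.73]
[0.0, -42.0, 37.0] [-2.17 -0.03  1.83]
```

Request:
arm_command --gripper '[0.1, 0.1, 0.1, 0.1, 0.1]' --pt "-0.2 0 0.16" --pt "-0.4 0 0.33" --pt "-0.6 0 0.49" --pt "-0.8 0 0.65" --pt "-1.0 0 0.82" --turn '[0, 0, 0, 0, 0]'

```text
t: 15.2
tcp_pos: [0.4867, -0.1994, 0.0372]
ee_rot: [0.69, 0.635, -0.242, 0.248]
wrist_force: [0.2, -0.2, 1.0]
finger_gap: 0.551
```

```bash
python3 go.py 0 -42 37; python3 - <<'E'
from h import *
from station import r
for n in ("top","wrist"):
    f=r.grab_frame(n); cv2.imwrite(f"pics/{n}7.png",f["color"] if n!="top" else cv2.resize(f["color"][210:310,300:435],None,fx=5,fy=5,interpolation=cv2.INTER_CUBIC))
E
```

```text
now d-frame [[  0.  -27.   37.2]] F(d) [ 0.21 -0.17  1.04] gap 0.551 q [-0.15  0.35  2.05 -0.95  0.91  0.61] t 15.2
[0.0, -42.0, 37.0] [-1.13 -0.04  0.99]
```

View pics/top7.png

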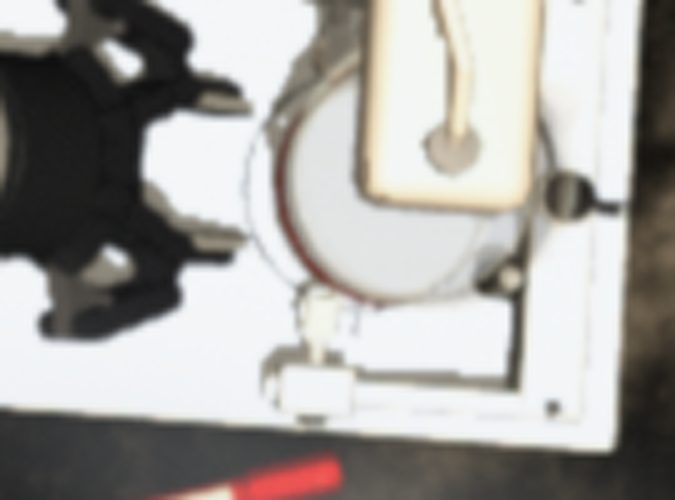

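The springs snapped the beaker ahead, toward home. I'll follow gently until I feel the posts.

Request:
arm_command --gripper '[0.1, 0.1, 0.1, 0.1, 0.1]' --pt "-0.17 0 0.14" --pt "-0.34 -0.02 0.3" --pt "-0.5 -0.02 0.44" --pt "-0.67 -0.03 0.58" --pt "-0.75 -0.03 0.66" --turn '[0, 0, 0, 0, 0]'

```text
t: 15.8
tcp_pos: [0.4856, -0.2096, 0.0371]
ee_rot: [0.691, 0.635, -0.242, 0.248]
wrist_force: [-0.6, 0.6, -0.5]
finger_gap: 0.551
```

```bash
python3 go.py 0 -42 37 0 -46 37
```

```text
now d-frame [[ -0.1 -37.2  37.1]] F(d) [-0.61  0.51 -0.48] gap 0.551 q [-0.17  0.35  2.05 -0.96  0.9   0.6 ] t 15.8
[0.0, -42.0, 37.0] [-0.36 -0.    0.32]
[0.0, -46.0, 37.0] [-0.67 -0.01  0.58]
```

Request:
arm_command --gripper '[0.1, 0.1, 0.1, 0.1]' --pt "-0.12 0 0.1" --pt "-0.23 0 0.2" --pt "-0.34 0 0.3" --pt "-0.36 0 0.31" --turn '[0, 0, 0, 0]'

```text
t: 16.2
tcp_pos: [0.4855, -0.2135, 0.0368]
ee_rot: [0.691, 0.635, -0.241, 0.248]
wrist_force: [0.1, 6.0, 2.0]
finger_gap: 0.553
```

```bash
python3 go.py 0 -44 37 0 -46 37; python3 - <<'E'
from h import *
from station import r
for n in ("top","wrist"):
    f=r.grab_frame(n); cv2.imwrite(f"pics/{n}8.png",f["color"] if n!="top" else cv2.resize(f["color"][210:310,300:435],None,fx=5,fy=5,interpolation=cv2.INTER_CUBIC))
E
```

```text
now d-frame [[  0.2 -41.1  36.8]] F(d) [-0.48  5.95  2.02] gap 0.553 q [-0.18  0.35  2.05 -0.97  0.9   0.6 ] t 16.2
[0.0, -44.0, 37.0] [-0.23 -0.02  0.17]
[0.0, -46.0, 37.0] [-0.39 -0.03  0.3 ]
```

View pics/top8.png

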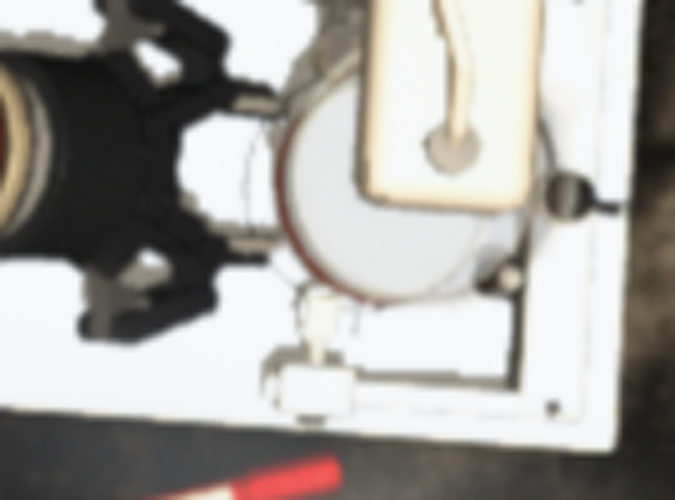

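View pics/wrist8.png

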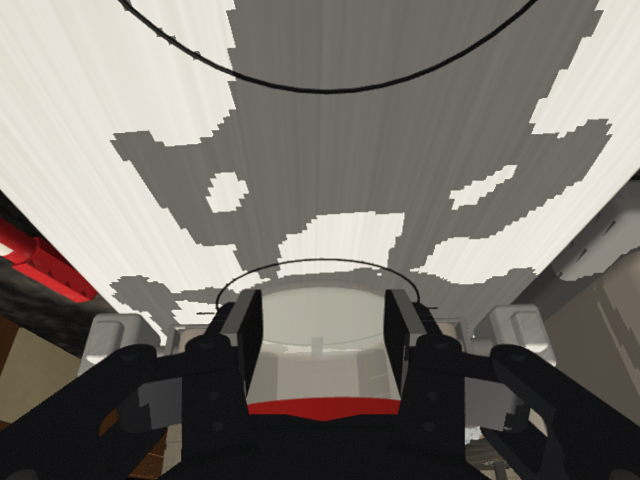

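It met 6 N, which is more than sliding friction, and the beaker hasn't moved in the image. One more 2 mm nudge should confirm a hard stop.

Request:
arm_command --gripper '[0.1, 0.1, 0.1]' --pt "-0.1 0 0.08" --pt "-0.18 0 0.15" --pt "-0.18 0 0.15" --turn '[0, 0, 0]'

```text
t: 16.6
tcp_pos: [0.4857, -0.214, 0.0364]
ee_rot: [0.692, 0.635, -0.239, 0.247]
wrist_force: [-1.4, 10.3, 3.2]
finger_gap: 0.548
```

```bash
python3 go.py 0 20 37 0 60 60 0 120 120
```

```text
now d-frame [[  0.4 -41.6  36.4]] F(d) [-2.37 10.16  3.25] gap 0.548 q [-0.18  0.35  2.05 -0.96  0.89  0.6 ] t 16.6
[0.0, 20.0, 37.0] [ 4.66  0.11 -4.02]
[0.0, 60.0, 60.0] [ 6.24  0.3  -8.35]
[0.0, 120.0, 120.0] [  6.95   0.67 -16.8 ]
```

That's a hard stop: 10 N for 0.5 mm of movement. Now I'll back off along the lane, slowly at first.

Request:
arm_command --gripper '[0.1, 0.1, 0.1, 0.1, 0.1, 0.1, 0.1, 0.1, 0.1, 0.1, 0.1]' --pt "0.3 0 -0.3" --pt "0.8 0 -0.7" --pt "1.6 0 -1.4" --pt "3 0.1 -2.6" --pt "4.7 0.1 -4" --pt "6.2 0.3 -8" --pt "6.5 0.5 -12" --pt "6.9 0.7 -16.8" --pt "6.9 0.7 -16.8" --pt "6.9 0.7 -16.8" --pt "6.9 0.7 -16.8" --turn '[0, 0, 0, 0, 0, 0, 0, 0, 0, 0, 0]'

```text
t: 17.7
tcp_pos: [0.4998, -0.0539, 0.1191]
ee_rot: [0.692, 0.635, -0.241, 0.246]
wrist_force: [-0.4, -0.3, 0.0]
finger_gap: 0.546
```

```bash
python3 go.py 0 120 120; python3 - <<'E'
from h import *
from station import r
for n in ("top","wrist","side"):
    f=r.grab_frame(n); cv2.imwrite(f"pics/{n}9.png",f["color"] if n!="top" else cv2.resize(f["color"][210:310,300:435],None,fx=5,fy=5,interpolation=cv2.INTER_CUBIC))
E
```

```text
now d-frame [[ -1.  119.2 119.1]] F(d) [-0.35 -0.33  0.01] gap 0.546 q [ 0.14  0.25  1.97 -0.76  1.19  0.61] t 17.7
[0.0, 120.0, 120.0] [ 0.01  0.1  -0.11]
```

View pics/top9.png

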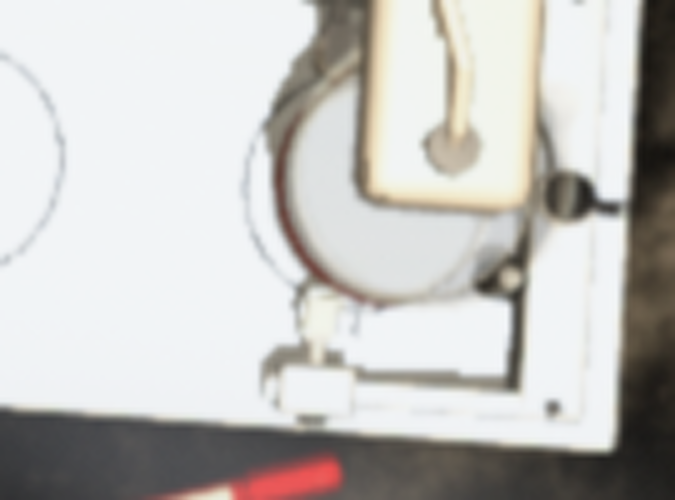

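View pics/wrist9.png

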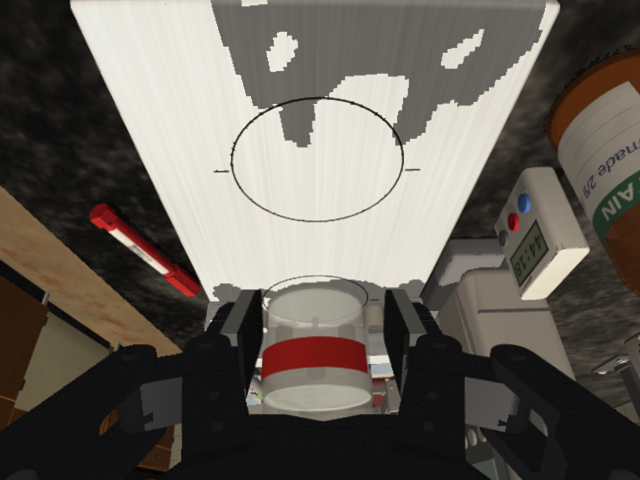

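View pics/side9.png

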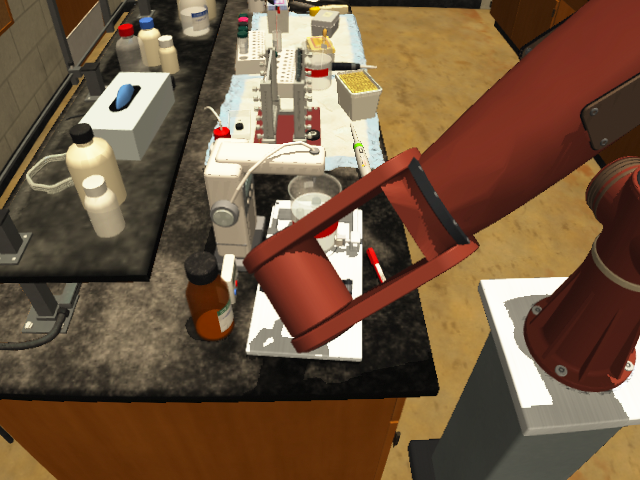

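The beaker hasn't moved since the hand let go. It's upright and seated about 6 mm past the fill mark, as the fork setting predicted, and the hand is clear. Handing in.

```bash
python3 -c "
from station import r
print(r.sense()['t']); print(r.job_done())"
```

```text
17.85
the job is handed in; nothing more can be done
None
```

The beaker is home in the locator fork, and I handed the job in at t ≈ 17.9 s. The station gave no verdict, so success rests on my own checks.

**How it was done**
- **Lean:** turns are only possible about the tool's own axis. I got the roughly 40° lean by commanding targets beyond the arm's reach, in free space, in short repeated steps. During this joint 3 sat at its lower stop, reading about 0.308 against the listed 0.31. No fault was reported.
- **Push:** I cradled the beaker's foot with the fingertips about 47 mm apart and slid it along the lane at about 50 mm/s, slowing to 20–30 mm/s at the rollers. The push read about 4 N sliding and 7.5 N at the rollers. It then fell to zero as the springs carried the beaker ahead.
- **Stop:** I followed until I felt a hard stop: 10 N for 0.5 mm of movement. Then I backed off along the lane.

**Last checks**
- **Position:** in the top view the beaker is in the same place before and after the hand left, about 6 mm past the fill mark. The fork setting I measured gives the same place.
- **State:** it looks upright, the hand is well clear and reads no force, and the bottle, timer and marker look undisturbed.

**Not settled**
- **Rollers:** I could not read their travel. The front one looks closed in the top view; the rear one is hidden under the pump head. That both parted and closed is inferred from the force and the beaker's final position.
- **Start position:** the side and top views disagreed by about 3–6 mm on where the beaker stood across the lane. The cradle and the fork's vee took that up.

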